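Empty the tipping pot and lock it upright

TASK

Swing the lever to tip the metal pot right over so that all five steel pieces fall into the tray in front of it, then swing the pot back fully upright. Then take the steel lock pin from the wooden block and drop it all the way home through the tab on the pot and the stand's bracket under it, so that its head rests on the tab. Leave the tray where it is and do not knock over or shift the jar, the mallet or the tape roll.

Things in the scene. Friction and masses are not known exactly. Their poses are not given: they have to be found in the camera images.
- stand: Grey tipping stand, bolted down. Origin on the bench below the middle of the pot's hinge line, which runs along its x, 140 mm up; +x from the lever to the lock bracket, +y the side the pot pours to. Posts at x = +-68, y = -72 mm. At x = +88, y = 0 a 30 x 30 x 10 mm level bracket plate, top 198 mm up, with a vertical 17 mm through hole.
- pot (a joint): Tip of the open aluminium pot, rad: 0 upright (stop), growing as it tips to the stand's +y, 2.35 right over (stop). Friction (0.25 N m) holds it where left. 100 mm tall, 108 across the rim, 94 across the base; upright its axis is at stand y = -15 mm, underside 80 and rim 180 mm up. The pieces in it all slide out only near the end of its travel.
- lever_grip (a point): Middle of the black grip bar (14 mm thick, parallel to the hinge line, 32 mm free either side) of the pot's lever, at stand x = -118 mm, 110 mm from the hinge line. At pot angle q: stand y = 0.110*cos(2.740-q), z = 0.140+0.110*sin(2.740-q) m: behind the hinge when upright, over the top, then in front. A 10 mm rod joins it to the hinge at stand x = -80 mm.
- lock_hole (a point): Centre of the top of the 17 mm hole in the steel tab (30 x 30 x 6 mm) that turns with the pot. Upright, it lies at stand x = +88 mm, y = 0, 206 mm above the bench, in line with the hole in the stand's bracket plate, 2 mm under the tab. A pin through both keeps the pot from tipping.
- pin: Steel lock pin, 85 mm long, standing in the wooden block. Origin at the tip of its foot, z along the pin to the head. Shank 12 mm thick and 45 mm long with a 6 mm tapered foot; above it a round head 26 mm thick and 40 mm tall, too wide for the holes.
- pin_block: Wooden block 70 x 70 x 40 mm, fixed to the bench, origin centre of its underside. The pin stands in a 15 mm wide, 30 mm deep hole in the middle of its top. It may be on either side of the stand.
- tray: Loose grey open tray 200 x 220 x 45 mm (x, y, height), wall 4 mm, 0.9 kg, in front of the stand on its pouring side, its rear rim just under the pot. Origin centre of its underside.
- piece1: Round steel setting die 22 mm thick, 22 mm tall, 60 g, loose in the pot at the start. Origin at its centre.
- piece2: Square steel stamp block 18 x 18 x 28 mm, 60 g, loose in the pot at the start. Origin at its centre.
- piece3: Round steel setting die 22 mm thick, 22 mm tall, 60 g, loose in the pot at the start. Origin at its centre.
- piece4: Square steel stamp block 18 x 18 x 28 mm, 60 g, loose in the pot at the start. Origin at its centre.
- piece5: Round steel setting die 22 mm thick, 22 mm tall, 60 g, loose in the pot at the start. Origin at its centre.
- jar: Bystander: amber glass jar with a lid, 60 mm thick, 80 mm tall. Origin centre of its underside.
- mallet: Bystander: wooden mallet lying on the bench, head 56 mm thick and 90 mm long (along its y), handle 20 mm thick running 196 mm to -x. Origin on the bench under the head.
- tape: Bystander: cardboard ring of a tape roll, 90 mm across, 25 mm tall. Origin centre of its underside.

How it is judged (in metres and radians):
On the way, in this order (a step that is already met when the one before it is completed fails the run):
1. the pot is tipped over by more than 1.75 rad and all five pieces lie in the tray (value of joint pot above 1.75 rad and x of piece1 in the frame of tray between -0.1 and 0.1 m and y of piece1 in the frame of tray between -0.11 and 0.11 m and z of piece1 in the frame of tray between 0 and 0.045 m and x of piece2 in the frame of tray between -0.1 and 0.1 m and y of piece2 in the frame of tray between -0.11 and 0.11 m and z of piece2 in the frame of tray between 0 and 0.045 m and x of piece3 in the frame of tray between -0.1 and 0.1 m and y of piece3 in the frame of tray between -0.11 and 0.11 m and z of piece3 in the frame of tray between 0 and 0.045 m and x of piece4 in the frame of tray between -0.1 and 0.1 m and y of piece4 in the frame of tray between -0.11 and 0.11 m and z of piece4 in the frame of tray between 0 and 0.045 m and x of piece5 in the frame of tray between -0.1 and 0.1 m and y of piece5 in the frame of tray between -0.11 and 0.11 m and z of piece5 in the frame of tray between 0 and 0.045 m), for 0.2 s.
2. the pot is back upright (within 0.08 rad) (value of joint pot below 0.08 rad), for 0.2 s.
At the end, for the whole second after the job is handed in: Pot upright within 0.08 rad; all five pieces inside the tray, centres under 45 mm from its underside; pin within 0.15 rad of vertical, its tip within 8 mm sideways of the hole's centre and 39 to 55 mm below the tab's top; pieces and pin slower than 0.03 m/s (value of joint pot below 0.08 rad and x of piece1 in the frame of tray between -0.1 and 0.1 m and y of piece1 in the frame of tray between -0.11 and 0.11 m and z of piece1 in the frame of tray between 0 and 0.045 m and x of piece2 in the frame of tray between -0.1 and 0.1 m and y of piece2 in the frame of tray between -0.11 and 0.11 m and z of piece2 in the frame of tray between 0 and 0.045 m and x of piece3 in the frame of tray between -0.1 and 0.1 m and y of piece3 in the frame of tray between -0.11 and 0.11 m and z of piece3 in the frame of tray between 0 and 0.045 m and x of piece4 in the frame of tray between -0.1 and 0.1 m and y of piece4 in the frame of tray between -0.11 and 0.11 m and z of piece4 in the frame of tray between 0 and 0.045 m and x of piece5 in the frame of tray between -0.1 and 0.1 m and y of piece5 in the frame of tray between -0.11 and 0.11 m and z of piece5 in the frame of tray between 0 and 0.045 m and horizontal distance between pin and lock_hole below 0.008 m and z of pin in the frame of lock_hole between -0.055 and -0.039 m and angle between pin's own z axis and vertical below 0.15 rad and linear speed of each of piece1, piece2, piece3, piece4, piece5, pin below 0.03 m/s); the robot touches nothing.
It fails at once if the jar is moved more than 30 mm (distance of jar from where it was at the start of the episode above 0.03 m).
It fails at once if the mallet is moved more than 30 mm (distance of mallet from where it was at the start of the episode above 0.03 m).
It fails at once if the tape is moved more than 30 mm (distance of tape from where it was at the start of the episode above 0.03 m).
It fails at once if the tray is moved more than 40 mm (distance of tray from where it was at the start of the episode above 0.04 m).
It also fails if it takes over 72 s, if anything falls off the work surface, if the arm or the gripper's body presses on something with over 40 N, if the wrist force passes 120 N, or if a joint passes its speed limit or range.

ROBOT

A 6-joint arm with a two-finger parallel gripper is mounted at the origin on the work surface. World frame = base frame: x ahead of the robot, y to its left, z up, the work surface at z = 0. Lengths are in m, angles in degrees, forces in N, time in s.
With the tool pointing down it reaches from about 0.25 to 0.725 m from the base axis. Payload 9.7 kg.
Tool frame: the origin (TCP) lies midway between the tips of the shut fingers; the grasp point (between the pads) lies 19 mm behind it; z points along the fingers, y is the line along which they close (so a half turn about z gives the same grasp; the last joint's range is limited). The gripper opens to 85 mm and grips with 20 to 120 N. Pads are 22 mm wide; open, the fingers measure 114 mm over their backs; the gripper's body (76 mm by 85 mm) begins 54 mm behind the grasp point. The pads swing forward as they close: fully open they stand 13 mm farther back than shut.
Start: joints at [70.073, 4.979, 10.078, 95.1, 0, 90], TCP at [0.187, 0.517, 0.231] pointing down, gripper open.
Joint ranges: [-179.16, 179.16], [-48.56, 103.87], [-65.8, 70.77], [-126.05, 130.52], [-82.76, 87.17], [-180, 180]. Speed limits (degrees/s): [127.2, 127.2, 147.25, 180, 180, 180].

INTERFACE

Orientations are given as [roll, pitch, yaw] about the fixed x, y, z axes, in that order (R = Rz(yaw) Ry(pitch) Rx(roll)).
In Python, from workcell import readout, imaging, bot, spotter gives the robot as it stands.
- The arm moves only by the shell command python3 -m jog 'ROWS' [FORCE]. ROWS is JSON, a list of rows, each an object with "rotation": the turn, a rotation vector about the world's x, y, z in degrees, a list of three; "translation": the shift along the world's x, y, z in mm, a list of three; "grip": the finger opening in mm, from 0 to 85.4. In form: [{"rotation": [wx, wy, wz], "translation": [dx, dy, dz], "grip": grip}, ...]. A call has 1 to 20 rows; each row is the pose to reach, as a shift and turn from the pose commanded when the call began; what a row does not reach only later rows make up. A row lasts 1/10 s, in which the tool goes at most 50 mm and 8.59 degrees, less where a joint would pass 70% of its speed; a pose out of reach is approached as far as the arm can. A call with a gripper value outside its range is refused whole. The fingers move at their own pace and stop on an object; FORCE is the grip in N (left out, the last holds). Time passes only in rows, so rows that repeat a pose let the fingers close. It gives the time, the measured TCP pose, the force, the opening and the grip force at its end, in the units of the state.
- readout.get_obs(): the state, without advancing time (a new reading comes with each control period).
- imaging.camera(name): name is "scene" or "top"; returns (picture, depth): 384x512x3 uint8, red, green, blue; 384x512 float32, m along the optical axis (not along the pixel's ray), 0 where there is no reading.
- imaging.camera_info(name): a dict with "vertical_fov" (degrees; the focal length in pixels is half the picture's height over the tangent of half this angle, whatever the lens; pixels are square), "cx", "cy" (the principal point, pixels), "k1" (the pictures are not rectified: a ray, as slopes to the right and down, at radius r is drawn at 1 + k1 r^2 times it, then the intrinsics apply), "extrinsics" (4x4, takes a point from camera to world coordinates). Camera axes: x right, y down, z forward; pixel columns grow to the right and rows downward; lengths in m; the calibration is good to about 2 mm. A picture is of the moment at which its call begins. camera_info takes no time and is no camera call.
- bot.job_done(): hands the job in; it is judged then, once.
Trained networks look in the newest picture that a camera, given by its name, has taken for a name from the list of things; names that differ only in an ending like _2 or _b are one class to them, and where a whole thing is asked for, a point or a joint stands for the part that bears it (a point fixed in the world has none). Each returns a list of dicts, best first, with "confidence" (0 to 1); they miss things now and then, are a little off and sometimes report something else, mostly with a low value. They report only what shows in the picture. A call takes as long as a camera call.
- spotter.spot_in(camera, target): "box" ([centre column, centre row, width, height] in pixels, round what is visible of it).
- spotter.mark_of(camera, target): "uv" ([column, row] in pixels: a listed point, or the origin of a listed thing).
The state is a dict: "time": time; "q": joint angles; "qd": joint speeds; "joint_efforts": joint torques, N m; "ee_pos": TCP position; "tcp_rot": TCP orientation; "wrist_force": force on the tool from outside, world axes, zero at the start; "torque": the same for the moment, N m; "opening": finger opening in m; "grasp_force": force on a finger pad.
Only numpy, scipy, OpenCV 4.12 (cv2) and the standard library are available. Lean on these libraries where they do the work, as an engineer would, in place of code of your own. Each camera call takes 0.05 s, during which the arm holds its last target. There are 200 camera calls.

## Working session

There is one attempt and no reset: what is moved stays moved. The work goes in short steps, Python scripts to look and compute and a shell command to move; the robot and the scene stay as the last step left them, time stands still between calls to the robot, and variables do not carry over. Pictures are saved under pics/ and viewed, at most 10 in all, crops included, and the job is handed in when it is done.

```bash
ls; mkdir -p pics; cat > h.py <<'E'
import numpy as np, cv2
from workcell import readout, imaging, bot, spotter
def ray(cam,uv):
    i=imaging.camera_info(cam); f=192/np.tan(np.radians(i["vertical_fov"]/2))
    d=np.array([(uv[0]-i["cx"])/f,(uv[1]-i["cy"])/f]); u=d.copy()
    for _ in range(30): u=d/(1+i["k1"]*(u@u))
    E=np.array(i["extrinsics"]); return E[:3,3],E[:3,:3]@np.array([u[0],u[1],1])
def at_z(cam,uv,z):
    o,d=ray(cam,uv); return o+d*(z-o[2])/d[2]
def at_d(cam,uv,dep):
    o,d=ray(cam,uv); return o+d*dep
def proj(cam,p):
    i=imaging.camera_info(cam); f=192/np.tan(np.radians(i["vertical_fov"]/2))
    E=np.array(i["extrinsics"]); c=E[:3,:3].T@(np.array(p)-E[:3,3]); u=c[:2]/c[2]; u=u*(1+i["k1"]*(u@u))
    return u*f+[i["cx"],i["cy"]]
def tri(uv1,uv2):
    o1,d1=ray("top",uv1);o2,d2=ray("scene",uv2)
    s=np.linalg.lstsq(np.c_[d1,-d2],o2-o1,rcond=None)[0]
    a=o1+s[0]*d1;b=o2+s[1]*d2; return (a+b)/2,np.linalg.norm(a-b)
E
cat > a.py <<'E'
from h import *
np.set_printoptions(precision=3,suppress=True)
ims=[]
for c in("top","scene"):
    im,d=imaging.camera(c); np.save(c+"_d.npy",d); cv2.imwrite(f"pics/{c}0.png",im[:,:,::-1])
    print(c,np.array(imaging.camera_info(c)["extrinsics"])[:3,3])
for n in "stand lever_grip lock_hole pin pin_block tray jar mallet tape pot".split():
    r={}
    for c in("top","scene"):
        try:
            m=spotter.mark_of(c,n); r[c]=m[0]["uv"] if m else None
            print(n,c,[(np.round(k["uv"],1).tolist(),round(k["confidence"],2)) for k in m[:2]])
        except Exception as e: print(n,c,e)
    if r.get("top") is not None and r.get("scene") is not None: print("   tri",*tri(r["top"],r["scene"]))
    if r.get("top") is not None and n in("stand","pin_block","tray","jar","mallet","tape"): print("   z0",at_z("top",r["top"],0.))
print(readout.get_obs())
E
python3 a.py
```

```text
pics
top [0.385 0.015 1.276]
scene [ 0.972 -0.706  0.754]
stand top [([262.7, 180.4], 0.86)]
stand scene [([272.0, 244.0], 0.83)]
   tri [ 0.594 -0.019 -0.005] 0.005388096530436337
   z0 [ 0.595 -0.017  0.   ]
lever_grip top [([295.7, 218.8], 0.67)]
lever_grip scene [([214.2, 190.0], 0.88)]
   tri [ 0.464 -0.102  0.177] 0.002556728333920708
lock_hole top [([274.6, 135.5], 0.79)]
lock_hole scene [([303.4, 199.4], 0.81)]
   tri [ 0.683 -0.044  0.204] 0.0028657616322368563
pin top [([380.1, 215.3], 0.66), ([380.9, 216.6], 0.44)]
pin scene [([147.7, 313.2], 0.66)]
   tri [ 0.487 -0.383  0.013] 0.008033420724710747
pin_block top [([377.2, 216.0], 0.88)]
pin_block scene [([151.4, 316.6], 0.86)]
   tri [ 0.487 -0.378 -0.006] 0.004501658316003129
   z0 [ 0.488 -0.375  0.   ]
tray top [([236.1, 172.0], 0.93), ([265.8, 180.3], 0.68)]
tray scene [([296.9, 226.9], 0.56)]
   tri [0.62  0.067 0.006] 0.0018969552773897046
   z0 [0.621 0.067 0.   ]
jar top [([136.2, 226.0], 0.79)]
jar scene [([295.2, 166.4], 0.64)]
   tri [ 0.449  0.378 -0.017] 0.0029880991246714395
   z0 [0.447 0.372 0.   ]
mallet 
[... 282 characters left out ...]
.316 -0.012] 0.014976453557297955
   z0 [0.598 0.31  0.   ]
pot top it knows: jar, lever_grip, lock_hole, mallet, piece, pin, pin_block, stand, tape, tray
pot scene it knows: jar, lever_grip, lock_hole, mallet, piece, pin, pin_block, stand, tape, tray
{'time': 1.0, 'q': array([70.074,  4.978, 10.078, 95.1  ,  0.003, 89.998]), 'qd': array([-0.047, -0.005,  0.025,  0.046, -0.039, -0.004]), 'joint_efforts': array([  0.001, -52.01 ,  46.487,   0.001,   0.   ,   0.   ]), 'ee_pos': array([0.187, 0.517, 0.231]), 'tcp_rot': array([180.   ,  -0.003, 160.075]), 'wrist_force': array([-0.629, -0.308, -1.072]), 'torque': array([-0.032,  0.015,  0.006]), 'grasp_force': 0.0, 'opening': 0.08539131173329254}
```

```bash
python3 - <<'E'
import cv2
a=cv2.imread("pics/top0.png");b=cv2.imread("pics/scene0.png")
cv2.imwrite("pics/t1.png",cv2.resize(a[60:330,120:420],None,fx=2.2,fy=2.2)[:600])
cv2.imwrite("pics/s1.png",cv2.resize(b[120:360,100:420],None,fx=2.4,fy=2.4))
E
```

```text
(no output)
```

View pics/t1.png

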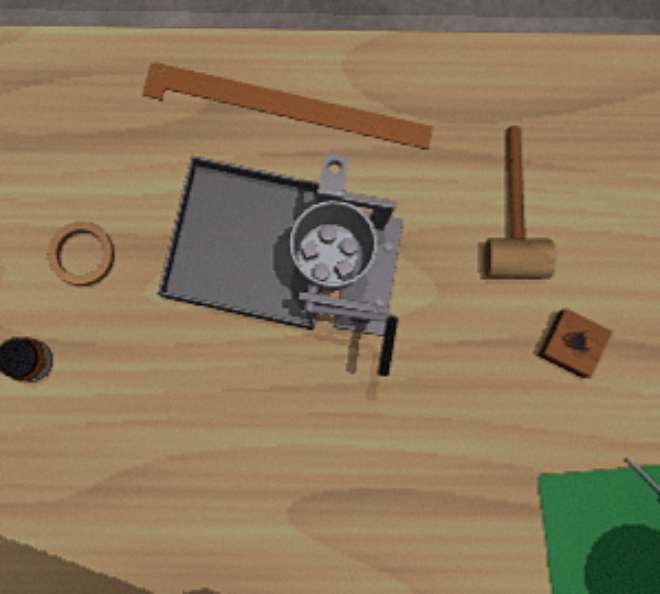

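View pics/s1.png

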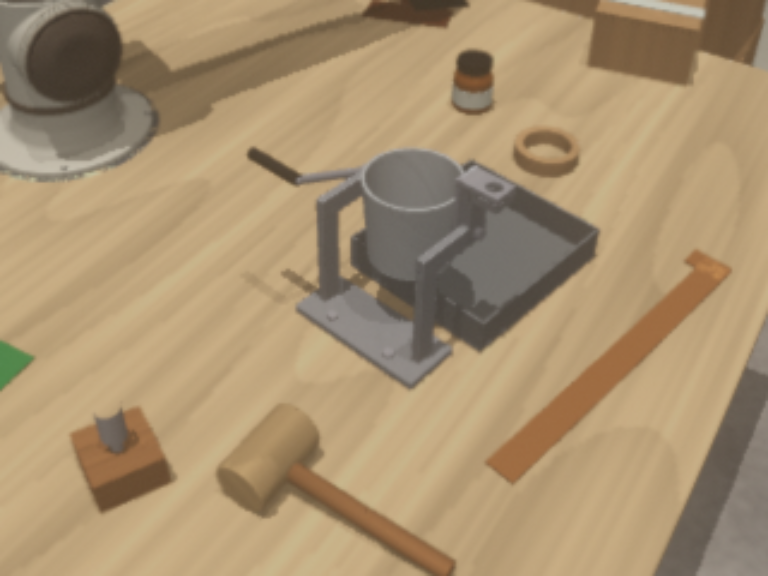

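The crops match the networks: grip bar at top px (296,217), lock tab at (272,136), pin in its block at (380,215). In both views the tray, jar, tape and mallet are clear of the lever. Next I'll refine the stand pose with depth.

```bash
cat > b.py <<'E'
from h import *
np.set_printoptions(precision=4,suppress=True)
def cloud(c,uv,r):
    d=np.load(c+"_d.npy"); im=cv2.imread(f"pics/{c}0.png"); P=[];C=[]
    for v in range(int(uv[1]-r),int(uv[1]+r)):
        for u in range(int(uv[0]-r),int(uv[0]+r)):
            if d[v,u]>0: P.append(at_d(c,(u,v),d[v,u]));C.append(im[v,u])
    return np.array(P),np.array(C,int)
def rect(P): 
    r=cv2.minAreaRect((P[:,:2]*1000).astype(np.float32)); return np.round(r[0],1),np.round(r[1],1),round(r[2],1)
for c,uv in(("top",(274,136)),("scene",(303,199))):
    P,C=cloud(c,uv,25); m=(abs(P[:,2]-.206)<.006)&(np.hypot(*(P[:,:2]-[.684,-.045]).T)<.03)
    print("tab",c,m.sum(),P[m].mean(0),rect(P[m]))
for c,uv in(("top",(296,217)),("scene",(214,190))):
    P,C=cloud(c,uv,25); m=(C.max(1)<70)&(abs(P[:,2]-.185)<.03)
    print("bar",c,m.sum(),P[m].mean(0),P[m][:,2].max(),rect(P[m]))
for c,uv in(("top",(380,215)),("scene",(147,300))):
    P,C=cloud(c,uv,25); m=(P[:,2]>.06)&(P[:,2]<.12); print("pinhead",c,m.sum(),P[m].mean(0),P[m][:,2].max(),rect(P[m]))
    m=abs(P[:,2]-.04)<.005; print("block",c,rect(P[m]))
E
python3 b.py
```

```text
tab top 131 [ 0.6776 -0.0345  0.2061] (array([677.6, -33.6]), array([29.7, 42.7]), 80.8)Traceback (most recent call last):
  File "b.py", line 12, in <module>
    P,C=cloud(c,uv,25); m=(abs(P[:,2]-.206)<.006)&(np.hypot(*(P[:,:2]-[.684,-.045]).T)<.03)
        ~~~~~^^^^^^^^^
  File "b.py", line 7, in cloud
    if d[v,u]>0: P.append(at_d(c,(u,v),d[v,u]));C.append(im[v,u])
                          ~~~~^^^^^^^^^^^^^^^^
  File "h.py", line 11, in at_d
    o,d=ray(cam,uv); return o+d*dep
        ~~~^^^^^^^^
  File "h.py", line 4, in ray
    i=imaging.camera_info(cam); f=192/np.tan(np.radians(i["vertical_fov"]/2))
ValueError: time passes only in moves, steps and waits
```

```bash
python3 - <<'E'
s=open('h.py').read().replace("imaging.camera_info(cam)","ci(cam)")
s=s.replace("def ray","from functools import lru_cache\nci=lru_cache(imaging.camera_info)\ndef ray",1)
open('h.py','w').write(s)
E
python3 b.py
```

```text
tab top 131 [ 0.6776 -0.0345  0.2061] (array([677.6, -33.6]), array([29.7, 42.7]), 80.8)
tab scene 162 [ 0.6784 -0.0385  0.2048] (array([677.7, -36.2]), array([33.5, 42. ]), 78.3)
bar top 134 [ 0.4699 -0.099   0.1872] 0.1939649283514413 (array([483.8, -91.7]), array([93.9, 53.2]), 33.1)b.py:16: RuntimeWarning: Mean of empty slice.
  print("bar",c,m.sum(),P[m].mean(0),P[m][:,2].max(),rect(P[m]))
  ret = um.true_divide(
Traceback (most recent call last):
  File "b.py", line 16, in <module>
    print("bar",c,m.sum(),P[m].mean(0),P[m][:,2].max(),rect(P[m]))
                                       ~~~~~~~~~~~~~^^
ValueError: zero-size array to reduction operation maximum which has no identity
```

```bash
sed -i 's/C.max(1)<70/C.max(1)<(60 if c=="top" else 90)/; s/P\[m\]\[:,2\].max()/len(P[m])/g' b.py; sed -i 's/    print("bar"/    m\&=np.hypot(*(P[:,:2]-[.466,-.1]).T)<.045\n    print("bar"/' b.py; python3 b.py
```

```text
tab top 131 [ 0.6776 -0.0345  0.2061] (array([677.6, -33.6]), array([29.7, 42.7]), 80.8)
tab scene 162 [ 0.6784 -0.0385  0.2048] (array([677.7, -36.2]), array([33.5, 42. ]), 78.3)
bar top 122 [ 0.4675 -0.1015  0.1888] 122 (array([ 467.5, -101.5]), array([13.5, 70.7]), 81.6)
bar scene 83 [ 0.4693 -0.1087  0.1873] 83 (array([ 467.8, -107.6]), array([ 8.9, 66.2]), 80.3)
pinhead top 33 [ 0.4856 -0.3676  0.0779] 33 (array([ 487.2, -369.1]), array([24.4,  9.9]), 1.5)
block top (array([ 488.3, -377.1]), array([72.1, 71.1]), 64.1)
pinhead scene 121 [ 0.4949 -0.386   0.078 ] 121 (array([ 493.1, -385. ]), array([24.5, 14.3]), 56.1)
block scene (array([ 486.1, -380.7]), array([70.9, 75.8]), 63.4)
```

```bash
cat > p.py <<'E'
from h import *
from scipy.spatial.transform import Rotation as R
np.set_printoptions(precision=1,suppress=True)
YAW=-10.; c,s=np.cos(np.radians(YAW)),np.sin(np.radians(YAW))
S=R.from_euler("z",YAW,degrees=True)
O=np.array([.4685,-.1025,0])-S.apply([-.118,-.1012,0])
def pose(q,tilt,depth,dx=-.007):
    g=O+S.apply([-.118+dx,.110*np.cos(2.74-q),.14+.11*np.sin(2.74-q)])
    Rt=S*R.from_euler("x",tilt,degrees=True)*R.from_euler("x",180,degrees=True)
    return g+Rt.apply([0,0,depth]),Rt
def rel(p,Rt,ob):
    R0=R.from_euler("xyz",ob["tcp_rot"],degrees=True)
    return (p-ob["ee_pos"])*1000,(Rt*R0.inv()).as_rotvec(degrees=True)
E
python3 - <<'E'
from p import *
ob=readout.get_obs(); print(O*1000)
for a in [(0,0,-.12),(0,40,-.08),(0,40,.02)]: print(a,*rel(*pose(*a),ob),pose(*a)[0]*1000)
E
```

```text
[602.3 -23.3   0. ]
(0, 0, -0.12) [ 274.2 -618.4   71.7] [  -0.     0.  -170.1] [ 461.6 -101.3  303. ]
(0, 40, -0.08) [ 265.2 -669.    13. ] [  15.1   56.6 -160.3] [ 452.7 -152.   244.3]
(0, 40, 0.02) [ 276.4 -605.7  -63.6] [  15.1   56.6 -160.3] [463.8 -88.7 167.7]
```

```bash
python3 -m jog '[{"rotation":[0,0,-8],"translation":[20,-40,20],"grip":45},{"rotation":[0,0,-16],"translation":[40,-80,60],"grip":45},{"rotation":[0,0,-24],"translation":[70,-120,90],"grip":45},{"rotation":[0,0,-32],"translation":[100,-160,110],"grip":45},{"rotation":[0,0,-40],"translation":[120,-200,120],"grip":45},{"rotation":[0,0,-48],"translation":[150,-240,130],"grip":45},{"rotation":[0,0,-56],"translation":[170,-280,130],"grip":45},{"rotation":[0,0,-64],"translation":[190,-320,130],"grip":45},{"rotation":[0,0,-72],"translation":[210,-360,130],"grip":45},{"rotation":[0,0,-80],"translation":[230,-400,130],"grip":45},{"rotation":[0,0,-88],"translation":[240,-440,130],"grip":45},{"rotation":[0,0,-96],"translation":[250,-480,130],"grip":45},{"rotation":[0,0,-104],"translation":[260,-520,130],"grip":45},{"rotation":[0,0,-112],"translation":[265,-560,130],"grip":45},{"rotation":[0,0,-120],"translation":[265,-600,130],"grip":45},{"rotation":[0,0,-128],"translation":[265,-640,120],"grip":45},{"rotation":[0,0,-136],"translation":[265,-670,110],"grip":45},{"rotation":[0,0,-144],"translation":[265,-670,100],"grip":45},{"rotation":[0,0,-152],"translation":[265,-670,100],"grip":45},{"rotation":[0,0,-160],"translation":[265,-670,100],"grip":45}]' 40
python3 - <<'E'
from p import *
ob=readout.get_obs(); print(ob["q"],ob["ee_pos"],ob["tcp_rot"])
for a in [(0,40,-.08),(0,40,.02)]: print(a,*rel(*pose(*a),ob))
E
```

```text
time: 3.0
ee_pos: [0.4522, -0.1533, 0.3309]
tcp_rot: [-180.0, 0.0, -0.3]
wrist_force: [0.4, 0.1, 0.6]
opening: 0.0452
grasp_force: 0.0
[-18.7  -1.4  14.9 106.3   0.  161.6] [ 0.5 -0.2  0.3] [-180.     0.    -0.3]
(0, 40, -0.08) [  0.4   1.3 -86.7] [39.9 -3.6 -9.3]
(0, 40, 0.02) [  11.6   64.6 -163.3] [39.9 -3.6 -9.3]
```

```bash
sed -i 's/\*R.from_euler("x",180,degrees=True)$/*R.from_euler("y",180,degrees=True)/' p.py; grep -n 'Rt=S' p.py
python3 -m jog '[{"rotation":[0,0,8],"translation":[0,0,0],"grip":45},{"rotation":[0,0,16],"translation":[0,0,0],"grip":45},{"rotation":[0,0,24],"translation":[0,0,0],"grip":45},{"rotation":[0,0,32],"translation":[0,0,0],"grip":45},{"rotation":[0,0,40],"translation":[0,0,0],"grip":45},{"rotation":[0,0,48],"translation":[0,0,0],"grip":45},{"rotation":[0,0,56],"translation":[0,0,0],"grip":45},{"rotation":[0,0,64],"translation":[0,0,0],"grip":45},{"rotation":[0,0,72],"translation":[0,0,0],"grip":45},{"rotation":[0,0,80],"translation":[0,0,0],"grip":45},{"rotation":[0,0,88],"translation":[0,0,0],"grip":45},{"rotation":[0,0,96],"translation":[0,0,0],"grip":45},{"rotation":[0,0,104],"translation":[0,0,0],"grip":45},{"rotation":[0,0,112],"translation":[0,0,0],"grip":45},{"rotation":[0,0,120],"translation":[0,0,0],"grip":45},{"rotation":[0,0,128],"translation":[0,0,0],"grip":45},{"rotation":[0,0,136],"translation":[0,0,0],"grip":45},{"rotation":[0,0,144],"translation":[0,0,0],"grip":45},{"rotation":[0,0,152],"translation":[0,0,0],"grip":45},{"rotation":[0,0,160],"translation":[0,0,0],"grip":45}]'
python3 - <<'E'
from p import *
ob=readout.get_obs(); print(ob["q"],ob["ee_pos"],ob["tcp_rot"])
for a in [(0,20,-.08),(0,40,-.08),(0,40,.02)]: print(a,*rel(*pose(*a),ob))
E
```

```text
9:    Rt=S*R.from_euler("x",tilt,degrees=True)*R.from_euler("y",180,degrees=True)
time: 5.0
ee_pos: [0.4524, -0.1529, 0.3314]
tcp_rot: [180.0, 0.0, 160.4]
wrist_force: [0.5, 0.1, -0.5]
opening: 0.0445
grasp_force: 0.0
[-18.7  -1.4  15.  106.3   0.    0.9] [ 0.5 -0.2  0.3] [180.    0.  160.4]
(0, 20, -0.08) [  4.4  24.7 -73.2] [19.4 -5.1  9.5]
(0, 40, -0.08) [  0.2   1.  -87.1] [ 38.7 -10.2   9.2]
(0, 40, 0.02) [  11.4   64.3 -163.7] [ 38.7 -10.2   9.2]
```

```bash
python3 -m jog '[{"rotation":[8,-2,2],"translation":[0,0,-10],"grip":45},{"rotation":[16,-4,4],"translation":[0,0,-25],"grip":45},{"rotation":[23,-6,6],"translation":[0,0,-45],"grip":45},{"rotation":[31,-8,8],"translation":[0,0,-65],"grip":45},{"rotation":[38.7,-10.2,9.2],"translation":[0,1,-80],"grip":45},{"rotation":[38.7,-10.2,9.2],"translation":[0,1,-87],"grip":45},{"rotation":[38.7,-10.2,9.2],"translation":[0,1,-87],"grip":45}]'
python3 - <<'E'
from p import *
ob=readout.get_obs(); print(ob["q"],ob["ee_pos"]*1000,ob["tcp_rot"])
for a in [(0,40,-.03),(0,40,.02)]: print(a,*rel(*pose(*a),ob))
b=imaging.camera("scene")[0][:,:,::-1]; a=imaging.camera("top")[0][:,:,::-1]
cv2.imwrite("pics/c.png",np.hstack([cv2.resize(x,(400,400)) for x in (a[120:280,220:380],b[100:260,120:280])]))
E
```

```text
time: 5.7
ee_pos: [0.4522, -0.1524, 0.243]
tcp_rot: [140.1, -0.4, 169.7]
wrist_force: [-0.4, 0.9, 0.7]
opening: 0.0448
grasp_force: 0.0
[-38.3   9.6   8.  110.1  34.3 -34.6] [ 452.2 -152.4  243. ] [140.1  -0.4 169.7]
(0, 40, -0.03) [  6.1  32.1 -37. ] [ 0.  -0.4  0.3]
(0, 40, 0.02) [ 11.6  63.8 -75.3] [ 0.  -0.4  0.3]
```

View pics/c.png

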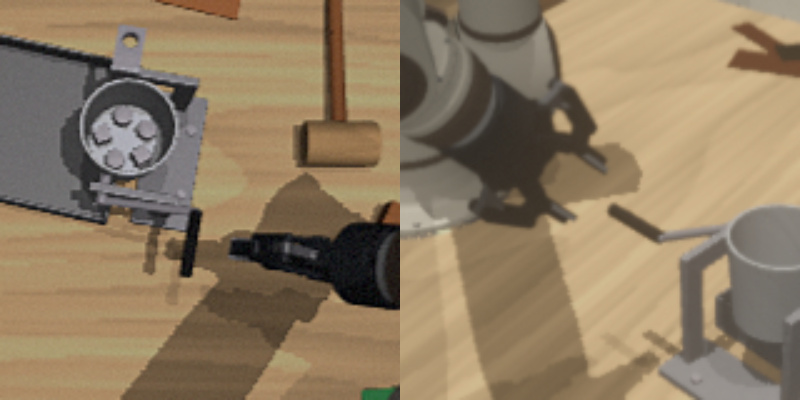

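The open fingers (left panel, px 240,245) line up with the outer half of the bar (190,245), clear of the rod. I'll move in and grip.

```bash
python3 -m jog '[{"rotation":[0,0,0],"translation":[3,16,-19],"grip":45},{"rotation":[0,0,0],"translation":[6,32,-37],"grip":45},{"rotation":[0,0,0],"translation":[8,46,-54],"grip":45},{"rotation":[0,0,0],"translation":[10,56,-66],"grip":45},{"rotation":[0,0,0],"translation":[11,63,-75],"grip":45},{"rotation":[0,0,0],"translation":[11,63,-75],"grip":0},{"rotation":[0,0,0],"translation":[11,63,-75],"grip":0},{"rotation":[0,0,0],"translation":[11,63,-75],"grip":0},{"rotation":[0,0,0],"translation":[11,63,-75],"grip":0},{"rotation":[0,0,0],"translation":[11,63,-75],"grip":0},{"rotation":[0,0,0],"translation":[11,63,-75],"grip":0},{"rotation":[0,0,0],"translation":[11,63,-75],"grip":0}]' 40
python3 - <<'E'
from p import *
ob=readout.get_obs(); print(ob["ee_pos"]*1000,ob["tcp_rot"],ob["torque"])
p0,_=pose(0,40,.02); base=dict(ob); base["ee_pos"]=p0; base["tcp_rot"]=[140,0,170]
for q in np.arange(0,2.36,2.35/16): 
  t=40-80*q/2.35; r=rel(*pose(q,t,.02),base); print(round(q,2),np.round(r[0]).astype(int).tolist(),np.round(r[1],1).tolist())
E
```

```text
time: 7.0
ee_pos: [0.4636, -0.0896, 0.1696]
tcp_rot: [140.1, -0.2, 169.7]
wrist_force: [-2.3, -5.7, 4.8]
opening: 0.0126
grasp_force: 39.6
[463.6 -89.6 169.6] [140.1  -0.2 169.7] [-0.8  0.2  0.3]
0.0 [0, 0, 0] [-0.0, -0.0, -0.0]
0.15 [1, 6, 13] [-4.9, 0.9, -0.0]
0.29 [2, 14, 25] [-9.8, 1.7, -0.0]
0.44 [4, 23, 36] [-14.8, 2.6, -0.0]
0.59 [6, 34, 45] [-19.7, 3.5, -0.0]
0.73 [8, 47, 53] [-24.6, 4.3, -0.0]
0.88 [11, 60, 58] [-29.5, 5.2, -0.0]
1.03 [13, 74, 61] [-34.5, 6.1, -0.0]
1.18 [15, 88, 62] [-39.4, 6.9, -0.0]
1.32 [18, 102, 61] [-44.3, 7.8, -0.0]
1.47 [20, 116, 58] [-49.2, 8.7, -0.0]
1.62 [23, 129, 52] [-54.2, 9.6, -0.0]
1.76 [25, 141, 45] [-59.1, 10.4, -0.0]
1.91 [27, 152, 35] [-64.0, 11.3, -0.0]
2.06 [28, 161, 24] [-68.9, 12.2, -0.0]
2.2 [30, 169, 12] [-73.9, 13.0, -0.0]
2.35 [31, 175, -1] [-78.8, 13.9, -0.0]
```

```bash
python3 -m jog '[{"rotation":[-2.5,0.4,0],"translation":[0,3,6],"grip":0},{"rotation":[-4.9,0.9,0],"translation":[1,6,13],"grip":0},{"rotation":[-7.3,1.3,0],"translation":[1,10,19],"grip":0},{"rotation":[-9.8,1.7,0],"translation":[2,14,25],"grip":0},{"rotation":[-14.8,2.6,0],"translation":[4,23,36],"grip":0},{"rotation":[-19.7,3.5,0],"translation":[6,34,45],"grip":0},{"rotation":[-24.6,4.3,0],"translation":[8,47,53],"grip":0},{"rotation":[-29.5,5.2,0],"translation":[11,60,58],"grip":0},{"rotation":[-34.5,6.1,0],"translation":[13,74,61],"grip":0},{"rotation":[-39.4,6.9,0],"translation":[15,88,62],"grip":0}]'
python3 - <<'E'
from p import *
ob=readout.get_obs(); print(ob["ee_pos"]*1000,ob["tcp_rot"],ob["q"]);print(pose(1.18,0,.02)[0]*1000)
b=imaging.camera("scene")[0][:,:,::-1]
cv2.imwrite("pics/d.png",cv2.resize(b[80:300,120:420],None,fx=2,fy=2))
E
```

```text
time: 8.0
ee_pos: [0.4786, -0.0016, 0.2326]
tcp_rot: [-179.6, 0.2, 169.6]
wrist_force: [0.7, -6.7, -3.9]
opening: 0.0126
grasp_force: 39.8
[478.6  -1.6 232.6] [-179.6    0.2  169.6] [ 0.  -4.9  0.4 95.1 -0.4 10.4]
[479.4  -0.5 230. ]
```

View pics/d.png

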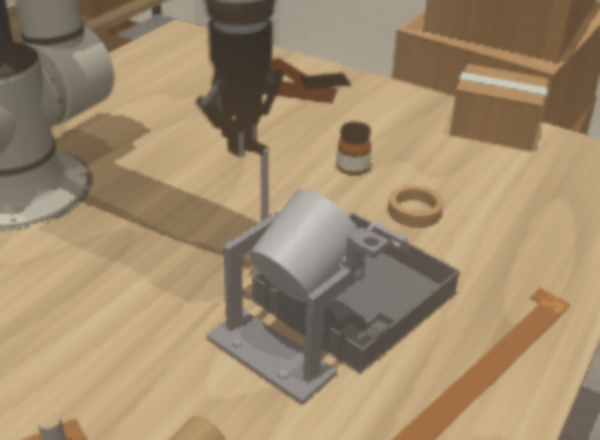

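The pot is about halfway over (px 300,245) and the bar is still held. I'll continue to the end of its travel.

```bash
python3 -m jog '[{"rotation":[-4.9,0.9,0],"translation":[3,14,-1],"grip":0},{"rotation":[-9.8,1.7,0],"translation":[5,28,-4],"grip":0},{"rotation":[-12.3,2.2,0],"translation":[6,35,-7],"grip":0},{"rotation":[-14.8,2.6,0],"translation":[8,41,-10],"grip":0},{"rotation":[-17.2,3,0],"translation":[9,47,-13],"grip":0},{"rotation":[-19.7,3.5,0],"translation":[10,53,-17],"grip":0},{"rotation":[-22.1,3.9,0],"translation":[11,59,-22],"grip":0},{"rotation":[-24.6,4.3,0],"translation":[12,64,-27],"grip":0},{"rotation":[-27,4.7,0],"translation":[12,69,-32],"grip":0},{"rotation":[-29.5,5.2,0],"translation":[13,73,-38],"grip":0},{"rotation":[-32,5.6,0],"translation":[14,77,-44],"grip":0},{"rotation":[-34.5,6.1,0],"translation":[15,81,-50],"grip":0},{"rotation":[-37,6.5,0],"translation":[15,84,-56],"grip":0},{"rotation":[-39.4,6.9,0],"translation":[16,87,-63],"grip":0},{"rotation":[-39.4,6.9,0],"translation":[16,87,-63],"grip":0},{"rotation":[-39.4,6.9,0],"translation":[16,87,-63],"grip":0},{"rotation":[-39.4,6.9,0],"translation":[16,87,-63],"grip":0},{"rotation":[-39.4,6.9,0],"translation":[16,87,-63],"grip":0}]'
python3 - <<'E'
from p import *
ob=readout.get_obs(); print(ob["ee_pos"]*1000,ob["tcp_rot"],ob["q"]);print(pose(2.35,-40,.02)[0]*1000)
b=imaging.camera("scene")[0][:,:,::-1];a=imaging.camera("top")[0][:,:,::-1]
cv2.imwrite("pics/e.png",np.hstack([cv2.resize(x,(400,400)) for x in (a[80:240,170:330],b[120:300,190:370])]))
for c in("top","scene"):
  for m in spotter.mark_of(c,"piece1"): print(c,np.round(m["uv"]),round(m["confidence"],2),at_z(c,m["uv"],.015)*1000)
E
```

```text
time: 9.85
ee_pos: [0.4936, 0.0866, 0.1676]
tcp_rot: [-140.0, 0.1, 169.7]
wrist_force: [-4.9, 3.9, 0.4]
opening: 0.0128
grasp_force: 41.9
[493.6  86.6 167.6] [-140.     0.1  169.7] [ 26.9  19.   10.3 108.1 -30.9  44.7]
[494.6  85.9 166.5]
top [232. 160.] 0.52 [656.3  80.6  15. ]
top [219. 195.] 0.41 [545.7 116.7  15. ]
top [234. 152.] 0.4 [680.7  74.6  15. ]
top [221. 205.] 0.37 [514.4 109.7  15. ]
scene [313. 232.] 0.64 [672.9  65.8  15. ]
scene [308. 230.] 0.38 [657.9  66.9  15. ]
```

View pics/e.png

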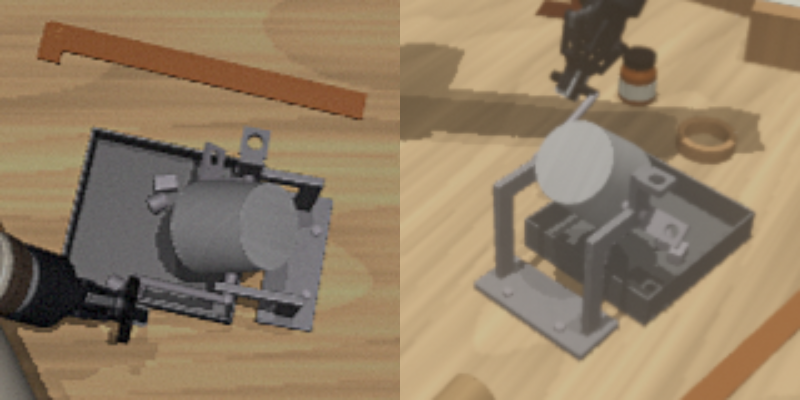

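```bash
python3 -m jog '[{"rotation":[0,0,0],"translation":[0,1,-3],"grip":0},{"rotation":[0,0,0],"translation":[0,2,-6],"grip":0},{"rotation":[0,0,0],"translation":[0,2,-6],"grip":0},{"rotation":[0,0,0],"translation":[0,2,-6],"grip":0},{"rotation":[0,0,0],"translation":[0,2,-6],"grip":0}]'
python3 - <<'E'
from p import *
ob=readout.get_obs()
b=imaging.camera("scene")[0][:,:,::-1];a,d=imaging.camera("top");a=a[:,:,::-1];np.save("top_d1.npy",d)
cv2.imwrite("pics/f.png",np.hstack([cv2.resize(x,(400,500),interpolation=cv2.INTER_CUBIC) for x in (a[120:220,200:280],b[180:280,240:320])]))
E
```

```text
time: 10.55
ee_pos: [0.4938, 0.0867, 0.1672]
tcp_rot: [-139.8, 0.3, 169.9]
wrist_force: [-11.6, -1.2, 35.4]
opening: 0.0125
grasp_force: 44.3
```

View pics/f.png

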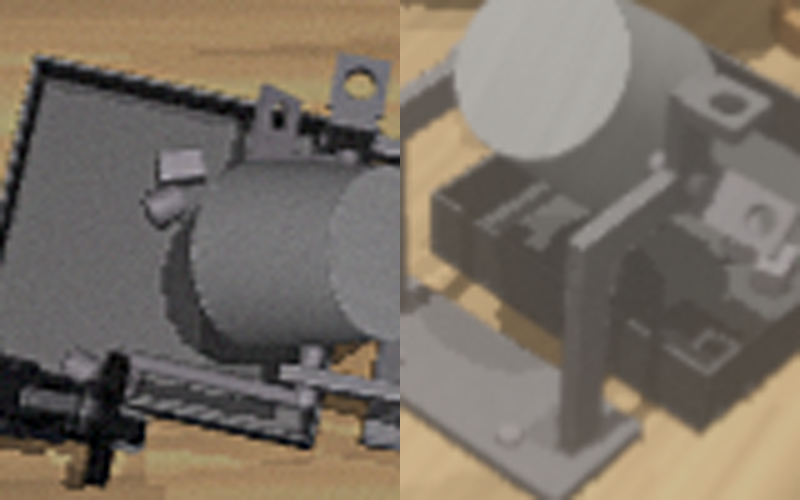

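The pot is against its stop (35 N reaction). Two pieces show at (170,180) in the left panel and the rest are hidden under the pot. I'll jiggle once, then swing back.

```bash
python3 -m jog '[{"rotation":[4.9,-0.9,0],"translation":[-1,-8,19],"grip":0},{"rotation":[9.9,-1.7,0],"translation":[-3,-16,31],"grip":0},{"rotation":[4.9,-0.9,0],"translation":[-1,-8,19],"grip":0},{"rotation":[0,0,0],"translation":[0,0,2],"grip":0},{"rotation":[0,0,0],"translation":[0,0,2],"grip":0},{"rotation":[0,0,0],"translation":[0,0,2],"grip":0},{"rotation":[0,0,0],"translation":[0,0,2],"grip":0},{"rotation":[0,0,0],"translation":[0,0,0],"grip":0},{"rotation":[0,0,0],"translation":[0,0,0],"grip":0}]'
python3 -m jog '[{"rotation":[4.9,-0.9,0],"translation":[-1,-8,19],"grip":0},{"rotation":[9.9,-1.7,0],"translation":[-3,-16,31],"grip":0},{"rotation":[14.8,-2.6,0],"translation":[-4,-25,42],"grip":0},{"rotation":[19.7,-3.5,0],"translation":[-6,-36,52],"grip":0},{"rotation":[24.6,-4.3,0],"translation":[-8,-48,59],"grip":0},{"rotation":[29.6,-5.2,0],"translation":[-11,-61,65],"grip":0},{"rotation":[34.5,-6.1,0],"translation":[-13,-75,68],"grip":0},{"rotation":[39.4,-7,0],"translation":[-16,-89,69],"grip":0},{"rotation":[44.3,-7.8,0],"translation":[-18,-103,68],"grip":0},{"rotation":[49.3,-8.7,0],"translation":[-20,-117,65],"grip":0},{"rotation":[54.2,-9.6,0],"translation":[-23,-130,60],"grip":0},{"rotation":[59.1,-10.4,0],"translation":[-25,-143,52],"grip":0},{"rotation":[64,-11.3,0],"translation":[-27,-154,43],"grip":0},{"rotation":[69,-12.2,0],"translation":[-29,-163,32],"grip":0},{"rotation":[73.9,-13,0],"translation":[-30,-171,20],"grip":0},{"rotation":[78.8,-13.9,0],"translation":[-31,-177,7],"grip":0},{"rotation":[78.8,-13.9,0],"translation":[-31,-178,3],"grip":0},{"rotation":[78.8,-13.9,0],"translation":[-31,-178,2],"grip":0},{"rotation":[78.8,-13.9,0],"translation":[-31,-178,2],"grip":0}]'
python3 - <<'E'
from p import *
ob=readout.get_obs(); print(ob["tcp_rot"],ob["q"])
b=imaging.camera("scene")[0][:,:,::-1];a,d=imaging.camera("top");a=a[:,:,::-1]
cv2.imwrite("pics/g.png",np.hstack([cv2.resize(x,(400,400)) for x in (a[100:230,180:310],b[140:280,220:360])]))
E
```

```text
time: 11.55
ee_pos: [0.4946, 0.0854, 0.1659]
tcp_rot: [-139.7, 0.4, 169.8]
wrist_force: [-2.8, -13.2, 24.0]
opening: 0.0122
grasp_force: 48.9
time: 13.45
ee_pos: [0.4647, -0.0899, 0.1682]
tcp_rot: [139.8, 0.1, 169.5]
wrist_force: [-4.4, -1.7, 28.3]
opening: 0.0119
grasp_force: 48.4
[139.8   0.1 169.5] [-32.1   4.7  -5.3  97.2  36.9 -27.5]
```

View pics/g.png

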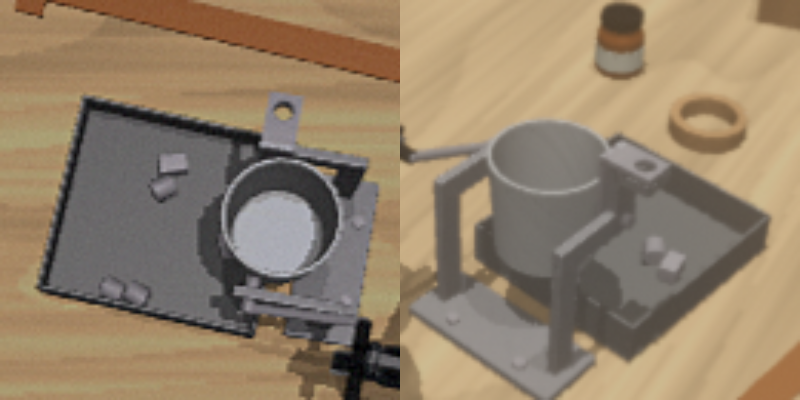

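The pot is upright and empty. Four pieces are visible in the tray (left panel 173,162; 163,188; 112,288; 137,294) and the fifth is hidden. I'll release, back off and look for it.

```bash
python3 -m jog '[{"rotation":[0,0,0],"translation":[0,0,2],"grip":45},{"rotation":[0,0,0],"translation":[0,0,2],"grip":45},{"rotation":[0,0,0],"translation":[0,0,2],"grip":45},{"rotation":[0,0,0],"translation":[0,0,2],"grip":45},{"rotation":[0,0,0],"translation":[-4,-22,27],"grip":45},{"rotation":[0,0,0],"translation":[-9,-50,61],"grip":45},{"rotation":[0,0,0],"translation":[-14,-82,98],"grip":45},{"rotation":[-8,1,0],"translation":[-16,-120,130],"grip":45},{"rotation":[-16,3,0],"translation":[-16,-160,150],"grip":60},{"rotation":[-24,4,0],"translation":[-16,-200,150],"grip":60},{"rotation":[-32,5.5,0],"translation":[-5,-240,150],"grip":60},{"rotation":[-39.4,7,0],"translation":[5,-270,150],"grip":60},{"rotation":[-39.4,7,0],"translation":[20,-290,150],"grip":60},{"rotation":[-39.4,7,0],"translation":[20,-290,150],"grip":60}]'
python3 - <<'E'
from p import *
ob=readout.get_obs(); print(ob["tcp_rot"],ob["q"])
for c in("scene","top"):
  im,d=imaging.camera(c); np.save(c+"_d.npy",d); cv2.imwrite(f"pics/{c}0.png",im[:,:,::-1])
  for m in spotter.spot_in(c,"piece1"): print(c,np.round(m["box"]),round(m["confidence"],2),at_z(c,m["box"][:2],.015)*1000)
  m=spotter.mark_of(c,"tray"); print("tray",[(at_z(c,k["uv"],0)*1000,round(k["confidence"],2)) for k in m])
  m=spotter.mark_of(c,"lock_hole"); print("hole",[(k["uv"],at_z(c,k["uv"],.206)*1000) for k in m])
a=cv2.imread("pics/top0.png")[110:210,180:290];b=cv2.imread("pics/scene0.png")[170:270,230:340]
g=lambda x:cv2.resize(np.uint8(255*(x/255.)**.5),(400,364),interpolation=cv2.INTER_CUBIC)
cv2.imwrite("pics/i.png",np.hstack([g(a),g(b)]))
E
python3 b.py
```

```text
time: 14.95
ee_pos: [0.4847, -0.381, 0.3123]
tcp_rot: [180.0, -0.1, 169.7]
wrist_force: [1.1, 0.1, -0.4]
opening: 0.0601
grasp_force: 0.0
[180.   -0.1 169.7] [-38.2  18.   34.5 106.6  -0.  -27.8]
scene [258. 232. 111. 103.] 0.62 [544.9 -19.4  15. ]
scene [309. 227.   7.   6.] 0.53 [655.6  76.5  15. ]
tray [(array([629.2,  70.1,   0. ]), 0.91)]
hole [([304.0, 199.5], array([684. , -46.6, 206. ]))]
top [219. 192.   6.  11.] 0.57 [553.5 117.2  15. ]
top [231. 161.  10.  12.] 0.5 [654.   83.7  15. ]
top [224. 194.   9.   8.] 0.4 [547.7 102.8  15. ]
tray [(array([608.9,  71.9,   0. ]), 0.57)]
hole [([273.6, 137.0], array([679.3, -40.2, 206. ]))]
tab top 130 [ 0.6779 -0.0345  0.2061] (array([677.8, -33.7]), array([29.5, 43.8]), 81.4)
tab scene 161 [ 0.6783 -0.0387  0.2048] (array([677.5, -36.1]), array([33.1, 43.9]), 80.8)
bar top 120 [ 0.4673 -0.1015  0.189 ] 120 (array([ 467.1, -101.4]), array([13. , 70.2]), 80.9)
bar scene 81 [ 0.4679 -0.1085  0.1871] 81 (array([ 468.8, -108.5]), array([ 7.5, 66.2]), 81.5)
pinhead top 35 [ 0.4851 -0.3674  0.0774] 35 (array([ 487.3, -369.1]), array([24.3, 11.1]), 2.0)
block top (array([ 488. , -377.4]), array([71.2, 71.1]), 64.0)
pinhead scene 123 [ 0.495  -0.3861  0.0777] 123 (array([ 492.5, -385.5]), array([24.7, 14.1]), 48.6)
block scene (array([ 486.7, -380.5]), array([70.9, 73.5]), 64.3)
```

View pics/i.png

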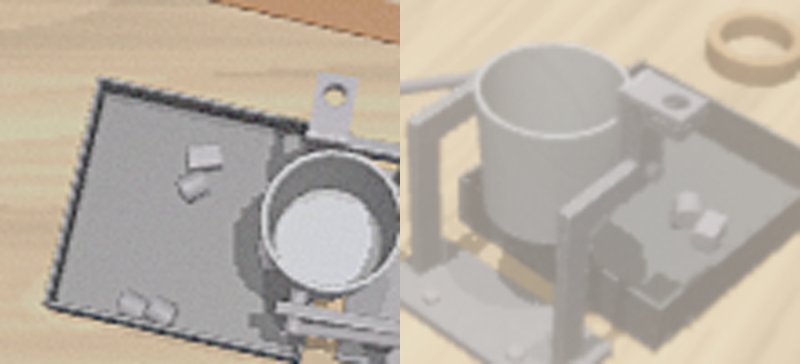

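```bash
cat > t.py <<'E'
from h import *
np.set_printoptions(precision=1,suppress=True)
print("patch",at_z("scene",(271,223),.02)*1000)
a=np.radians(-9.3); X=np.array([np.cos(a),np.sin(a)]);Y=np.array([-X[1],X[0]])
for c,uv in(("top",(274,137)),("scene",(304,199))):
    d=np.load(c+"_d.npy"); im=cv2.cvtColor(cv2.imread(f"pics/{c}0.png"),cv2.COLOR_BGR2GRAY)
    P=[];G=[]
    for v in range(int(uv[1])-20,int(uv[1])+21):
        for u in range(int(uv[0])-20,int(uv[0])+21):
            if d[v,u]>0:
                p=at_d(c,(u,v),d[v,u])
                # re-project on the tab plane along the pixel's ray
                if abs(p[2]-.2055)<.006: P.append(at_z(c,(u,v),.206)[:2]*1000)
    P=np.array(P); x,y=P@X,P@Y; k=x>np.percentile(x,99)-28
    e=[np.percentile(x,99.5),*np.percentile(y[k],[1,99])]
    cx=e[0]-15; cy=(e[1]+e[2])/2
    print(c,len(P),"end",e,"centre",X*cx+Y*cy)
    # hole: dark/non-tab pixels inside the tab
    H=[]
    for v in range(int(uv[1])-12,int(uv[1])+13):
        for u in range(int(uv[0])-12,int(uv[0])+13):
            q=at_z(c,(u,v),.206)[:2]*1000
            if np.hypot(*(q-(X*cx+Y*cy)))<11: H.append((*q,float(im[v,u]),d[v,u]))
    H=np.array(H); t=(H[:,2].min()+np.percentile(H[:,2],90))/2; h=H[H[:,2]<t]; print("  hole dark",len(h),h[:,:2].mean(0), "min",H[:,2].min(),"t",t)
E
python3 t.py; cat >> t.py <<'E'
E
python3 - <<'E'
from h import *
np.set_printoptions(precision=0,suppress=True,linewidth=200)
for c,uv in(("top",(274,137)),("scene",(304,199))):
    im=cv2.cvtColor(cv2.imread(f"pics/{c}0.png"),cv2.COLOR_BGR2GRAY); print(im[uv[1]-9:uv[1]+10,uv[0]-10:uv[0]+11])
E
```

```text
patch [558.2  27.5  20. ]
top 180 end [np.float64(695.1954126122648), np.float64(61.88487382200198), np.float64(91.10916467080276)] centre [683.6 -34.4]
  hole dark 12 [688.  -34.5] min 33.0 t 94.0
scene 201 end [np.float64(698.6869266351094), np.float64(53.63453705938526), np.float64(88.0106919445019)] centre [686.1 -40.6]
  hole dark 22 [683.8 -38.3] min 100.0 t 128.0
[[141 140 140 142 143 137 131 126 130 131 130 132 127 131 131 128 131 131 131 129 129]
 [126 124 130 125 125 129 126 124 125 124 126 127 132 127 129 128 127 129 127 128 130]
 [117 128 123 133 130 138 133 134 131 130 129 126 125 123 127 123 127 130 128 126 126]
 [131 135 131 135 136 132 135 139 134 136 136 133 138 136 133 129 131 128 130 131 125]
 [136 142 142 132 132 141 130 121 127 135 136 133 134 136 139 135 135 135 135 136 135]
 [141 140 141 138 139 128  92  63  48  52 105 139 138 135 136 138 140 142 142 143 142]
 [144 145 144 139 133  76  45  70  54  33  57 103 131 135 144 146 143 145 143 144 144]
 [143 148 140 142 116  84 135 154 150 130  58  96 135 142 147 143 143 146 145 144 144]
 [150 148 143 135 119 141 159 1
[... 1880 characters left out ...]
98]
 [ 95  90  93  97  94  99 103 110 120 133 149 157 159 161 156 141 114 104 100  95  91]
 [ 95  92  94  98  96 108 116 105 108 111 119 132 148 153 132 109  98  94  93  93  89]
 [ 96  93  93  97  99  99 104 109 114 104 106 109 117 120 105  98  93  92  92  91  88]
 [ 96  95  95  96  98  98  97  99 101 104  98 102 107 103 101 108  95  92  90  88  85]
 [ 96  95  94  89  90  95  97  98  97  98  99 108 110 100 101  97  93  92  88  85  87]
 [ 95  96  92  88  88  89  91  95  97  97  98  99  95  94  93  98 108 109  95  88  86]
 [ 96  95  89  87  86  88  89  91  98 104 100  98  96  92  98 111 123 124 117 101  96]
 [ 95  94  91  88  89  87  88  91 104 119 116 106 100 100 113 122 126 126 125 123 119]]
```

```bash
python3 - <<'E'
from h import *
np.set_printoptions(precision=1,suppress=True)
print(at_z("top",(271.7,135.8),.206)*1000,at_z("scene",(305.6,197.7),.206)*1000,tri((271.7,135.8),(305.6,197.7)))
for c in("top","scene"):
    d=np.load(c+"_d.npy"); m=spotter.spot_in(c,"pin"); print(m[:2]); 
    u,v=map(int,m[0]["box"][:2]); P=np.array([at_d(c,(i,j),d[j,i]) for j in range(v-14,v+15) for i in range(u-14,u+15) if d[j,i]>0])*1000
    P=P[(P[:,2]>62)&(P[:,2]<110)]; print(c,len(P),"top z",np.percentile(P[:,2],95),P[P[:,2]>90][:,:2].mean(0) if (P[:,2]>90).any() else 0, P[:,:2].min(0),P[:,:2].max(0))
ob=readout.get_obs(); print(ob["ee_pos"]*1000)
im=[cv2.imread(f"pics/{c}0.png") for c in("top","scene")]
cv2.imwrite("pics/j.png",np.hstack([cv2.resize(im[0][190:240,355:405],(400,400)),cv2.resize(im[1][270:340,120:190],(400,400))]))
E
```

```text
[682.5 -35.1 206. ] [684.  -38.5 206. ] (array([ 0.7, -0. ,  0.2]), np.float64(0.0005916023292012948))
[{'box': [276.1, 183.6, 44.7, 99.2], 'confidence': 0.75}]
top 425 top z 90.97344898747677 [587.7 -60.3] [547.3 -79.3] [616.7 -12.9]
[{'box': [146.9, 298.8, 12.5, 22.7], 'confidence': 0.7}]
scene 115 top z 93.25902877374779 [ 494.9 -385.7] [ 479.1 -393.9] [ 500.3 -371.7]
[ 483.2 -379.8  314.7]
```

View pics/j.png

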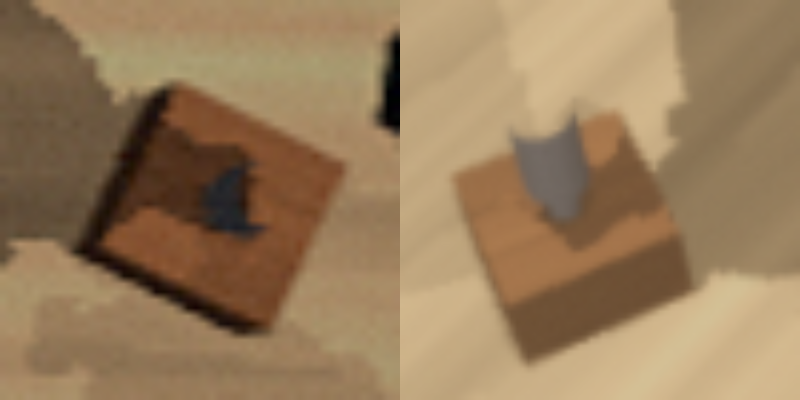

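The pin's foot sits centred in its block (left panel 225,200; right panel 565,215), so I'll grip the head centred on the block.

```bash
python3 -m jog '[{"rotation":[0,0,0],"translation":[4,1,-40],"grip":60},{"rotation":[0,0,0],"translation":[4,1,-85],"grip":60},{"rotation":[0,0,0],"translation":[4,1,-130],"grip":60},{"rotation":[0,0,0],"translation":[4,1,-165],"grip":60},{"rotation":[0,0,0],"translation":[4,1,-190],"grip":60},{"rotation":[0,0,0],"translation":[4,1,-210],"grip":60},{"rotation":[0,0,0],"translation":[4,1,-225],"grip":60},{"rotation":[0,0,0],"translation":[4,1,-240],"grip":60},{"rotation":[0,0,0],"translation":[4,1,-250],"grip":60},{"rotation":[0,0,0],"translation":[4,1,-254],"grip":60},{"rotation":[0,0,0],"translation":[4,1,-254],"grip":0},{"rotation":[0,0,0],"translation":[4,1,-254],"grip":0},{"rotation":[0,0,0],"translation":[4,1,-254],"grip":0},{"rotation":[0,0,0],"translation":[4,1,-254],"grip":0},{"rotation":[0,0,0],"translation":[4,1,-254],"grip":0},{"rotation":[0,0,0],"translation":[4,1,-254],"grip":0},{"rotation":[0,0,0],"translation":[4,1,-254],"grip":0}]' 40
```

```text
time: 17.15
ee_pos: [0.4879, -0.3792, 0.0612]
tcp_rot: [-179.9, 0.1, 169.6]
wrist_force: [-0.7, 0.5, 5.6]
opening: 0.0243
grasp_force: 39.2
```

```bash
python3 -m jog '[{"rotation":[0,0,0],"translation":[0,0,20],"grip":0},{"rotation":[0,0,0],"translation":[0,0,50],"grip":0},{"rotation":[0,0,0],"translation":[0,0,90],"grip":0},{"rotation":[0,0,0],"translation":[0,0,135],"grip":0},{"rotation":[0,0,0],"translation":[5,10,180],"grip":0},{"rotation":[0,0,0],"translation":[20,35,220],"grip":0},{"rotation":[0,0,0],"translation":[40,70,240],"grip":0},{"rotation":[0,0,0],"translation":[60,105,240],"grip":0},{"rotation":[0,0,0],"translation":[80,140,240],"grip":0},{"rotation":[0,0,0],"translation":[100,175,240],"grip":0},{"rotation":[0,0,0],"translation":[120,210,240],"grip":0},{"rotation":[0,0,0],"translation":[140,245,240],"grip":0},{"rotation":[0,0,0],"translation":[160,280,240],"grip":0},{"rotation":[0,0,0],"translation":[175,310,235],"grip":0},{"rotation":[0,0,0],"translation":[188,330,230],"grip":0},{"rotation":[0,0,0],"translation":[195,342,226],"grip":0},{"rotation":[0,0,0],"translation":[195,342,226],"grip":0},{"rotation":[0,0,0],"translation":[195,342,226],"grip":0},{"rotation":[0,0,0],"translation":[195,342,226],"grip":0}]'
python3 - <<'E'
from h import *
np.set_printoptions(precision=1,suppress=True)
ob=readout.get_obs(); print(ob["ee_pos"]*1000,ob["tcp_rot"])
for c in("top","scene"):
  im,d=imaging.camera(c); np.save(c+"_d.npy",d); cv2.imwrite(f"pics/{c}0.png",im[:,:,::-1])
  print(c,"tip expected",proj(c,ob["ee_pos"]-[0,0,.051]),"hole",proj(c,[.683,-.037,.206]),[(m["uv"],m["confidence"]) for m in spotter.mark_of(c,"pin")[:2]],[(m["uv"]) for m in spotter.mark_of(c,"lock_hole")[:2]])
im=[cv2.imread(f"pics/{c}0.png") for c in("top","scene")]
cv2.imwrite("pics/k.png",np.hstack([cv2.resize(im[0][110:160,245:295],(400,500)),cv2.resize(im[1][160:210,285:325],(400,500))]))
E
```

```text
time: 19.05
ee_pos: [0.682, -0.0382, 0.2869]
tcp_rot: [-180.0, 0.1, 169.6]
wrist_force: [-0.6, 0.3, -1.3]
opening: 0.024
grasp_force: 39.6
[682.  -38.2 286.9] [-180.     0.1  169.6]
top tip expected [273.4 132.9] hole [272.4 135.6] [([223.8, 195.1], 0.39)] []
scene tip expected [306.  186.8] hole [305.5 197.2] [([304.8, 185.4], 0.46), ([299.7, 165.6], 0.25)] [[304.5, 198.9]]
```

View pics/k.png

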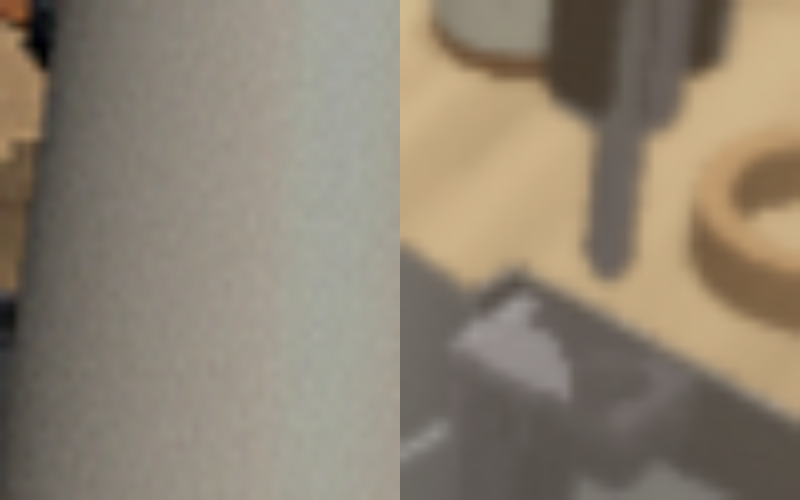

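The tip is at scene px (306.0,187.5), where kinematics predicts (306.0,186.8). The scene camera therefore agrees with the arm, and the hole is about (683,-37) mm. I'll lower gently.

```bash
python3 -m jog '[{"rotation":[0,0,0],"translation":[1,1,-10],"grip":0},{"rotation":[0,0,0],"translation":[1,1,-20],"grip":0},{"rotation":[0,0,0],"translation":[1,1,-26],"grip":0},{"rotation":[0,0,0],"translation":[1,1,-29],"grip":0},{"rotation":[0,0,0],"translation":[1,1,-32],"grip":0},{"rotation":[0,0,0],"translation":[1,1,-34],"grip":0},{"rotation":[0,0,0],"translation":[1,1,-36],"grip":0},{"rotation":[0,0,0],"translation":[1,1,-36],"grip":0}]'
python3 -c "
from h import *
o=readout.get_obs();print(o['ee_pos']*1000,o['wrist_force'],o['torque'])"
```

```text
time: 20.15
ee_pos: [0.6834, -0.0359, 0.2502]
tcp_rot: [-180.0, 0.0, 169.6]
wrist_force: [-0.3, 0.4, -0.4]
opening: 0.0247
grasp_force: 39.6
[683.43982568 -35.94527228 250.16271088] [-0.29019455  0.3812874  -0.36286725] [ 0.01819796 -0.0140184   0.01543006]
```

```bash
python3 -m jog '[{"rotation":[0,0,0],"translation":[0,0,-3],"grip":0},{"rotation":[0,0,0],"translation":[0,0,-6],"grip":0},{"rotation":[0,0,0],"translation":[0,0,-9],"grip":0},{"rotation":[0,0,0],"translation":[0,0,-12],"grip":0},{"rotation":[0,0,0],"translation":[0,0,-15],"grip":0},{"rotation":[0,0,0],"translation":[0,0,-15],"grip":0}]'
```

```text
time: 20.75
ee_pos: [0.6833, -0.036, 0.2346]
tcp_rot: [-180.0, -0.0, 169.6]
wrist_force: [0.6, -0.6, -2.0]
opening: 0.0247
grasp_force: 39.6
```

Tip is now in the bracket hole with no contact force. Next I'll lower until the head is about 1 mm above the tab.

```bash
python3 -m jog '[{"rotation":[0,0,0],"translation":[0,0,-4],"grip":0},{"rotation":[0,0,0],"translation":[0,0,-8],"grip":0},{"rotation":[0,0,0],"translation":[0,0,-12],"grip":0},{"rotation":[0,0,0],"translation":[0,0,-16],"grip":0},{"rotation":[0,0,0],"translation":[0,0,-19],"grip":0},{"rotation":[0,0,0],"translation":[0,0,-21],"grip":0},{"rotation":[0,0,0],"translation":[0,0,-21],"grip":0}]'
```

```text
time: 21.45
ee_pos: [0.6833, -0.0359, 0.214]
tcp_rot: [-180.0, -0.0, 169.6]
wrist_force: [0.2, 0.5, -0.5]
opening: 0.0244
grasp_force: 39.6
```

```bash
python3 -m jog '[{"rotation":[0,0,0],"translation":[0,0,-1],"grip":50},{"rotation":[0,0,0],"translation":[0,0,-1],"grip":60},{"rotation":[0,0,0],"translation":[0,0,-1],"grip":60},{"rotation":[0,0,0],"translation":[0,0,-1],"grip":60},{"rotation":[0,0,0],"translation":[0,0,-1],"grip":60},{"rotation":[0,0,0],"translation":[0,0,20],"grip":60},{"rotation":[0,0,0],"translation":[0,0,50],"grip":60},{"rotation":[0,0,0],"translation":[0,0,90],"grip":60},{"rotation":[0,0,0],"translation":[-20,0,130],"grip":60},{"rotation":[0,0,0],"translation":[-60,-20,150],"grip":60},{"rotation":[0,0,0],"translation":[-100,-60,150],"grip":60},{"rotation":[0,0,0],"translation":[-140,-100,150],"grip":60},{"rotation":[0,0,0],"translation":[-180,-140,150],"grip":60},{"rotation":[0,0,0],"translation":[-200,-180,150],"grip":60},{"rotation":[0,0,0],"translation":[-220,-220,150],"grip":60},{"rotation":[0,0,0],"translation":[-220,-220,150],"grip":60}]'
python3 - <<'E'
from h import *
np.set_printoptions(precision=1,suppress=True)
for c in("top","scene"):
  im,d=imaging.camera(c); cv2.imwrite(f"pics/{c}9.png",im[:,:,::-1])
  print(c,"exp head top",proj(c,[.6833,-.036,.246]),"exp tip",proj(c,[.6833,-.036,.161]),"boxes",[(np.round(m["box"],1),round(m["confidence"],2)) for m in spotter.spot_in(c,"pin")[:3]],"marks",[m["uv"] for m in spotter.mark_of(c,"pin")[:2]])
  u,v=map(int,proj(c,[.6833,-.036,.246])); P=np.array([at_d(c,(i,j),d[j,i]) for j in range(v-12,v+18) for i in range(u-12,u+13) if d[j,i]>0])*1000
  k=P[(P[:,2]>225)&(P[:,2]<300)]; print(" above tab",len(k),k.mean(0),np.percentile(k[:,2],[5,50,95,100]))
  k=P[(P[:,2]>240)]; print(" top face",len(k),k.mean(0))
  print(" pieces",[(at_z(c,m["box"][:2],.012)*1000,round(m["confidence"],2)) for m in spotter.spot_in(c,"piece1")])
E
```

```text
time: 23.05
ee_pos: [0.4609, -0.2594, 0.3649]
tcp_rot: [-179.9, 0.1, 169.4]
wrist_force: [-0.1, 1.7, 0.4]
opening: 0.0603
grasp_force: 0.0
top exp head top [272.8 131.3] exp tip [271.2 139.9] boxes [] marks [[270.6, 141.1]]
 above tab 20 [672.6 -32.4 234.9] [227.1 234.4 243.6 248.5]
 top face 5 [671.7 -35.2 243.1]
 pieces [(array([548.2, 100.5,  12. ]), 0.59), (array([676.4,  64.8,  12. ]), 0.47), (array([655. ,  86.1,  12. ]), 0.38)]
scene exp head top [307.4 182.9] exp tip [304.2 212.1] boxes [(array([306.9, 199.1,  12.9,  29.3]), 0.63)] marks [[301.1, 208.6], [297.5, 227.6]]
 above tab 85 [685.6 -45.4 235.5] [226.3 235.6 244.3 246.4]
 top face 27 [685.6 -44.8 242.6]
 pieces [(array([656.9,  68.3,  12. ]), 0.62)]
```

```bash
python3 - <<'E'
from h import *
np.set_printoptions(precision=0,suppress=True)
a=np.radians(-9.5); X=np.array([np.cos(a),np.sin(a)]);Y=np.array([-X[1],X[0]]); O=np.array([.599,-.023])
for c in("top","scene"):
  im,d=imaging.camera(c); K=np.zeros(d.shape,np.uint8); S=np.zeros(d.shape+(3,))
  for v in range(90,300):
    for u in range(150,400):
      if d[v,u]>0:
        p=at_d(c,(u,v),d[v,u]); s=[(p[:2]-O)@X*1000,(p[:2]-O)@Y*1000,p[2]*1000]; S[v,u]=s
        if 8<s[2]<50 and abs(s[0])<280 and -200<s[1]<300: K[v,u]=1
  n,L,st,ce=cv2.connectedComponentsWithStats(K)
  print(c)
  for i in range(1,n):
    if st[i,4]>=6: q=S[L==i]; print("  px",ce[i],st[i,4],"stand min",q.min(0),"max",q.max(0))
E
```

```text
top
  px [222. 169.] 712 stand min [-96.  -8.   8.] max [111. 210.  50.]
  px [234. 156.] 114 stand min [24. 89.  8.] max [ 79. 123.  30.]
  px [292. 182.] 525 stand min [ -55. -107.    8.] max [ 83. -38.  49.]
  px [168. 177.] 69 stand min [-78. 289.   8.] max [-20. 300.  30.]
  px [252. 180.] 26 stand min [-25.  27.  16.] max [-1. 46. 28.]
  px [283. 207.] 124 stand min [ -87. -106.    8.] max [-68. -37.  50.]
scene
  px [322. 187.] 103 stand min [-79. 284.   8.] max [-14. 300.  27.]
  px [296. 188.] 25 stand min [-88. 185.  33.] max [-69. 208.  47.]
  px [319. 232.] 1043 stand min [-28. -21.   8.] max [112. 206.  48.]
  px [257. 231.] 205 stand min [-97. -17.   8.] max [ 6. 13. 46.]
  px [312. 230.] 139 stand min [26. 84.  8.] max [ 76. 119.  27.]
  px [255. 256.] 1302 stand min [ -87. -113.    8.] max [ 84. -40.  50.]
  px [283. 235.] 7 stand min [ 0. 24.  9.] max [ 8. 43. 18.]
```

The fifth piece shows up in depth at stand (-13, 36) mm, 16–28 mm high, inside the tray. The pin is seated, with its head top at about 246 mm, so I'm handing in.

```bash
python3 -c "
from workcell import bot
print(bot.job_done())"
```

```text
the job is handed in; nothing more can be done
None
```

I tipped the pot out and swung it back upright, with all five pieces measured in the tray. The lock pin is fully seated through the tab and bracket, and I handed the job in at about 23 s; no verdict came back.

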